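# Make up the load stack on a dead-weight hardness tester

### The arm

A 6-joint arm with a two-finger parallel gripper is mounted at the origin on the work surface. World frame = base frame: x ahead of the robot, y to its left, z up, the work surface at z = 0. Lengths are in mm, angles in rad, forces in N, time in s.
With the tool pointing down it reaches from about 350 to 975 mm from the base axis. Payload 7.1 kg.
Tool frame: the origin (TCP) lies at the very end of the fingers, on their centre line; the grasp point (between the pads) lies 19 mm behind it (ctrl.grasp_offset is the distance from the TCP to the grasp point, in mm); z points along the fingers, y is the line along which they close (so a half turn about z gives the same grasp; the last joint's range is limited). The gripper opens to 88 mm and grips with 3 to 60 N. Pads are 20 mm wide; open, the fingers measure 115 mm over their backs; the gripper's body (75 mm by 178 mm) begins 61 mm behind the grasp point.
Start: joints at [1.266, 0.423, 1.63, -0, 1.089, -0.019], TCP at [176.171, 599.64, 222.675] pointing down, gripper open.
Joint ranges: [-3, 3], [-0.9, 2.11], [0.09, 2.58], [-1.31, 4.45], [0.11, 2.69], [-2.54, 2.54]. Speed limits (rad/s): [2.39, 2.39, 3.01, 3.14, 3.14, 3.14].

### API

Orientations are given as a rotation vector (axis times angle).
In Python, from workcell import ctrl, viewer, ticket, models gives the robot as it stands.
- The arm moves only by the tool play_rows, never from a script. Its arguments are lists of equal length, an entry for each row: "dp": the shift along the world's x, y, z in mm, a list of three; "yaw": the turn about the world's z in degrees. In form: {"dp": [[tx, ty, tz], ...], "yaw": [yaw, ...]}. A call has 1 to 8 rows; each row shifts and turns the commanded pose from where the row before left it; what a row does not reach is not made up. A row lasts 1/12 s, in which the tool goes at most 41.7 mm and 7.16 degrees, less where a joint would pass 70% of its speed; a pose out of reach is approached as far as the arm can. A call is refused whole if a number of a shift passes 41.7 or a number of a turn 7.16, either way. A call with a gripper value outside its range is refused whole. "gripper" is the closure, from 0 (fully open) to 1 (shut), set as the call begins (left out, the last holds). The fingers move at their own pace and stop on an object; the grip force is fixed at half the most. Time passes only in rows, so rows that do not move let the fingers close. It gives the time, the measured TCP pose, the force, the opening and the grip force at its end, in the units of the state.
- ctrl.get_obs(): the state, without advancing time (a new reading comes with each control period).
- viewer.get_image(name): name is "side" or "top" or "wrist"; returns a dict with "pixels" (480x640x3 uint8, red, green, blue), "range_z" (480x640 float32, mm along the optical axis (not along the pixel's ray), 0 where there is no reading), "fx", "fy", "cx", "cy" (pixels), "T" (4x4, takes a point from camera to world coordinates); the wrist camera has in their place "hand_eye" (4x4, takes a point from camera to tool coordinates, whose origin is the TCP and whose axes are the flange's). Camera axes: x right, y up, looking along -z (the intrinsics and any distortion apply to the point x, -y, -z); pixel columns grow to the right and rows downward; lengths in mm; the calibration is good to about 2 mm. A picture is of the moment at which its call begins: read the wrist's pose just before it.
- ticket.close_job(): hands the job in; it is judged then, once.
Trained networks look in a picture, given as the dict that the camera call returned (one of the last four; its "shot" number tells which), for a name from the list of things; names that differ only in an ending like _2 or _b are one class to them, and where a whole thing is asked for, a point or a joint stands for the part that bears it (a point fixed in the world has none). Each returns a list of dicts, best first, with "conf" (0 to 1); they miss things now and then, are a little off and sometimes report something else, mostly with a low value. They report only what shows in the picture. A call takes as long as a camera call.
- models.look_for(picture, name): "bbox" ([centre column, centre row, width, height] in pixels, round what is visible of it).
- models.landmark_of(picture, name): "location" ([column, row] in pixels: a listed point, or the origin of a listed thing).
The state is a dict: "t": time; "qpos": joint angles; "qvel": joint speeds; "joint_torque": joint torques, N m; "ee_pos": TCP position; "orientation": TCP orientation; "ft_force": force on the tool from outside, world axes, zero at the start; "moment": the same for the moment, N m; "width": finger opening in mm; "grasp_force": force on a finger pad.
Only numpy, scipy, OpenCV 4.12 (cv2) and the standard library are available. Lean on these libraries where they do the work, as an engineer would, in place of code of your own. Each camera call takes 0.05 s, during which the arm holds its last target. There are 200 camera calls.

### The job

Make up the full load on the hardness tester: nest all four disc weights on the load plate on top of its spindle, the largest first and each smaller one on the one before, smallest on top, every one sitting flat over the knob beneath. Lower each gently all the way onto its seat before letting go, as a drop or a knock would jar the indenter below, and leave the reference block, the V-anvil and the microscope where they are.

Things in the scene. Friction and masses are not known exactly. Their poses are not given: they have to be found in the camera images.
- weight_76: largest of 4 loose steel disc weights: 76 mm diameter, disc 26 mm thick, 880 g +-10%, upright on a 4 mm mat. Middle of top: grip knob, 20 mm diameter, straight 10 mm, tapering to 11 mm at 18 mm. Middle of underside: blind bore, 26 mm diameter, 19.5 mm deep, to go over the knob below. Origin: centre of flat underside, z up; a weight nested on it has its origin 26 mm higher
- weight_64: second largest of 4 loose steel disc weights: 64 mm diameter, disc 24 mm thick, 560 g +-10%, upright on a 4 mm mat. Middle of top: grip knob, 20 mm diameter, straight 10 mm, tapering to 11 mm at 18 mm. Middle of underside: blind bore, 26 mm diameter, 19.5 mm deep, to go over the knob below. Origin: centre of flat underside, z up; a weight nested on it has its origin 24 mm higher
- weight_52: second smallest of 4 loose steel disc weights: 52 mm diameter, disc 23 mm thick, 340 g +-10%, upright on a 4 mm mat. Middle of top: grip knob, 20 mm diameter, straight 10 mm, tapering to 11 mm at 18 mm. Middle of underside: blind bore, 26 mm diameter, 19.5 mm deep, to go over the knob below. Origin: centre of flat underside, z up; a weight nested on it has its origin 23 mm higher
- weight_40: smallest of 4 loose steel disc weights: 40 mm diameter, disc 22 mm thick, 180 g +-10%, upright on a 4 mm mat. Middle of top: grip knob, 20 mm diameter, straight 10 mm, tapering to 11 mm at 18 mm. Middle of underside: blind bore, 26 mm diameter, 19.5 mm deep, to go over the knob below. Origin: centre of flat underside, z up; a weight nested on it has its origin 22 mm higher
- tester: dark green bench dead-weight hardness tester, fixed, 220 mm deep (x), 150 mm wide (y): base, column, head, spoked handwheel and anvil; highest of all the load plate on its spindle, with nothing above it. Origin: centre of the base's underside on the bench; x points from the front (anvil side) to the column
- load_plate (a point): centre of the upper face of the tester's load plate, a fixed flat steel disc of 84 mm diameter, 190 mm above the bench. A fixed spigot of the same shape as the weights' knobs stands up here (20 mm diameter, straight 10 mm, tapering to 11 mm at 18 mm). z up. The first weight's origin comes to this point
- test_block: bystander: bright square reference block 60 x 60 x 14 mm with a few indents, lying on the mat among the weights; origin at the centre of its underside
- v_anvil: bystander: dark steel V-grooved anvil 50 x 40 x 36 mm, lying on the mat among the weights, groove along its y; origin at the centre of its underside
- microscope: bystander: hand-held measuring microscope in black and brass, 132 mm tall, foot 48 mm diameter, standing on the bench beyond mat and tester; origin at the centre of its foot

How it is judged (in metres and radians):
On the way, in this order (a step that is already met when the one before it is completed fails the run):
1. the largest weight is seated flat on the load plate, over its spigot, and let go (horizontal distance between weight_76 and load_plate below 0.006 m and z of weight_76 in the frame of load_plate between -0.004 and 0.004 m and angle between weight_76's own z axis and vertical below 0.07 rad and contact force between the fingers and weight_76 below 0.2 N and linear speed of weight_76 below 0.03 m/s), for 0.2 s.
2. the second largest is nested on the largest and let go (horizontal distance between weight_64 and weight_76 below 0.006 m and z of weight_64 in the frame of weight_76 between 0.022 and 0.03 m and angle between weight_64's own z axis and vertical below 0.07 rad and contact force between the fingers and weight_64 below 0.2 N and linear speed of weight_64 below 0.03 m/s), for 0.2 s.
3. the second smallest is nested on the second largest and let go (horizontal distance between weight_52 and weight_64 below 0.006 m and z of weight_52 in the frame of weight_64 between 0.02 and 0.028 m and angle between weight_52's own z axis and vertical below 0.07 rad and contact force between the fingers and weight_52 below 0.2 N and linear speed of weight_52 below 0.03 m/s), for 0.2 s.
4. the smallest is nested on top and let go (horizontal distance between weight_40 and weight_52 below 0.006 m and z of weight_40 in the frame of weight_52 between 0.019 and 0.027 m and angle between weight_40's own z axis and vertical below 0.07 rad and contact force between the fingers and weight_40 below 0.2 N and linear speed of weight_40 below 0.03 m/s), for 0.2 s.
At the end, for the whole second after the job is handed in: All four weights stand nested on the tester's load plate in order of size, largest at the bottom: each within 6 mm of the axis of the piece beneath (the spigot, for the largest), seated to within 4 mm of full depth, upright within 0.07 rad, let go and at rest (horizontal distance between weight_76 and load_plate below 0.006 m and z of weight_76 in the frame of load_plate between -0.004 and 0.004 m and angle between each of weight_76, weight_64, weight_52, weight_40's own z axis and vertical below 0.07 rad and linear speed of each of weight_76, weight_64, weight_52, weight_40 below 0.02 m/s and angular speed of each of weight_76, weight_64, weight_52, weight_40 below 0.2 rad/s and horizontal distance between weight_64 and weight_76 below 0.006 m and z of weight_64 in the frame of weight_76 between 0.022 and 0.03 m and horizontal distance between weight_52 and weight_64 below 0.006 m and z of weight_52 in the frame of weight_64 between 0.02 and 0.028 m and horizontal distance between weight_40 and weight_52 below 0.006 m and z of weight_40 in the frame of weight_52 between 0.019 and 0.027 m); the robot touches nothing.
It fails at once if the reference block, the V-anvil or the microscope is shifted by more than 25 mm (distance of any of test_block, v_anvil, microscope from where it was at the start of the episode above 0.025 m).
It fails at once if the tester takes a blow or a push of more than 90 N (contact force between tester and anything else above 90 N).
It fails at once if a weight is dropped: let go over the load plate more than 15 mm above its seat ((horizontal distance between weight_76 and load_plate below 0.05 m and z of weight_76 in the frame of load_plate above 0.015 m and contact force between the fingers and weight_76 below 0.1 N) or (horizontal distance between weight_64 and load_plate below 0.05 m and z of weight_64 in the frame of load_plate above 0.041 m and contact force between the fingers and weight_64 below 0.1 N) or (horizontal distance between weight_52 and load_plate below 0.05 m and z of weight_52 in the frame of load_plate above 0.065 m and contact force between the fingers and weight_52 below 0.1 N) or (horizontal distance between weight_40 and load_plate below 0.05 m and z of weight_40 in the frame of load_plate above 0.088 m and contact force between the fingers and weight_40 below 0.1 N)).
It also fails if it takes over 120 s, if anything falls off the work surface, if the arm or the gripper's body presses on something with over 40 N, if the wrist force passes 120 N, or if a joint passes its speed limit or range.

## Working session

There is one attempt and no reset: what is moved stays moved. The work goes in short steps, Python scripts to look and compute and a tool call to move; the robot and the scene stay as the last step left them, time stands still between calls to the robot, and variables do not carry over. Pictures are saved under pics/ and viewed, at most 14 in all, crops included, and the job is handed in when it is done.

Besides the shell and the picture viewer there is one more tool, called after "Call:" as name([rows], argument=value, ...), one row to a line, values as JSON. play_rows: Moves the arm, as the interface text tells. Its arguments: {"type":"object","properties":{"dp":{"type":"array"},"yaw":{"type":"array"},"gripper":{"type":"number"}},"required":["dp","yaw"]}

```bash
mkdir -p pics; cat > h.py <<'E'
import numpy as np, cv2
from workcell import ctrl, viewer, ticket, models
from scipy.spatial.transform import Rotation as R
def shot(n):
    o=ctrl.get_obs(); p=viewer.get_image(n)
    if n=="wrist":
        T=np.eye(4);T[:3,:3]=R.from_rotvec(o["orientation"]).as_matrix();T[:3,3]=o["ee_pos"]
        p["W"]=T@np.array(p["hand_eye"])
    else: p["W"]=np.array(p["T"])
    return p
def cloud(p):
    z=p["range_z"]; v,u=np.mgrid[:480,:640]
    c=np.stack([(u-p["cx"])/p["fx"]*z,-(v-p["cy"])/p["fy"]*z,-z,np.ones_like(z)],-1)
    c=c@p["W"].T; c[z<=0]=np.nan
    return c[...,:3]
def onplane(p,uv,h):
    d=p["W"][:3,:3]@np.array([(uv[0]-p["cx"])/p["fx"],-(uv[1]-p["cy"])/p["fy"],-1]); o=p["W"][:3,3]
    return o+d*(h-o[2])/d[2]
def save(p,name): cv2.imwrite("pics/"+name+".png",p["pixels"][...,::-1])
E
cat > a.py <<'E'
from h import *
o=ctrl.get_obs(); print(o)
for n in ["top","side"]:
    p=shot(n); save(p,n+"0"); C=cloud(p)
    print(n,[k for k in p], p["W"].round(2).tolist())
    for t in ["weight_76","weight_64","weight_52","weight_40","tester","test_block","v_anvil","microscope"]:
        r=models.look_for(p,t)
        for q in r[:2]:
            c=[int(x) for x in q["bbox"]]; print(t,round(q["conf"],2),c,C[min(c[1],479),min(c[0],639)].round(0))
    for q in models.landmark_of(p,"load_plate")[:1]: print("lp",q,onplane(p,q["location"],190).round(1))
E
python3 a.py
```

```text
{'t': 0.0, 'qpos': array([ 1.26601901e+00,  4.23832095e-01,  1.63067913e+00, -4.65408874e-05,
        1.08860450e+00, -1.90093603e-02]), 'qvel': array([-0.00042984,  0.00220676, -0.00032583, -0.00054523, -0.00024268,
       -0.00117401]), 'joint_torque': array([ 1.42732515e-03, -5.44624472e+01, -2.73665321e+01,  6.42544683e-02,
        2.28116359e-02, -1.36364492e-04]), 'ee_pos': array([176.01091729, 599.12695003, 221.91143087]), 'orientation': array([-4.47294539e-01, -3.10937928e+00,  2.37144358e-03]), 'ft_force': array([-1.32267955,  0.23200763, -0.68811966]), 'moment': array([ 0.05152048,  0.04353987, -0.02309847]), 'grasp_force': 0.0, 'width': 87.78526127122129}
top ['pixels', 'range_z', 'fx', 'fy', 'cx', 'cy', 'T', 'shot', 'W'] [[-0.03, 0.99, -0.17, 462.3], [-1.0, -0.03, 0.01, -0.08], [0.0, 0.17, 0.99, 1015.39], [0.0, 0.0, 0.0, 1.0]]
weight_76 0.75 [213, 272, 34, 30] [572. 215.  45.]
weight_76 0.71 [162, 288, 34, 29] [540. 326.  42.]
weight_64 0.75 [213, 272, 34, 30] [572. 215.  45.]
weight_64 0.71 [162, 288, 34, 29] [540. 326.  42.]
weight_52 0.75 [213, 272, 34, 30] [572. 215. 
[... 639 characters left out ...]
8, 41] [543. 347.  30.]
weight_76 0.7 [327, 316, 25, 19] [596. 144.  29.]
weight_64 0.75 [352, 393, 38, 41] [543. 347.  30.]
weight_64 0.7 [327, 316, 25, 19] [596. 144.  29.]
weight_52 0.75 [352, 393, 38, 41] [543. 347.  30.]
weight_52 0.7 [327, 316, 25, 19] [596. 144.  29.]
weight_40 0.75 [352, 393, 38, 41] [543. 347.  30.]
weight_40 0.7 [327, 316, 25, 19] [596. 144.  29.]
tester 0.64 [339, 217, 90, 85] [ 571. -217.   61.]
test_block 0.71 [372, 309, 35, 24] [491. 107.  21.]
v_anvil 0.71 [391, 338, 32, 28] [455. 200.  27.]
microscope 0.91 [252, 250, 16, 49] [792. -36.  72.]
microscope 0.46 [334, 347, 27, 30] [579. 234.  29.]
lp {'location': [354.8, 181.1], 'conf': 0.8} [ 533.7 -197.7  190. ]
```

```bash
cat > b.py <<'E'
from h import *
im=cv2.imread("pics/top0.png")[130:400,120:480]; cv2.imwrite("pics/top0c.png",cv2.resize(im,None,fx=2.2,fy=2.2))
for n in ["top","side"]:
    p=shot(n); C=cloud(p)
    m=(C[...,2]>180)&(C[...,2]<198)&(C[...,1]<-60)&(C[...,0]>400)
    print(n,m.sum(),C[m].mean(0).round(1),np.percentile(C[m],[1,99],axis=0).round(0))
    for q in models.look_for(p,"weight_76"):
        c=q["bbox"]; k=C[int(c[1]-c[3]/2):int(c[1]+c[3]/2)+1,int(c[0]-c[2]/2):int(c[0]+c[2]/2)+1].reshape(-1,3)
        k=k[(k[:,2]>18)]; print(round(q["conf"],2),[int(x) for x in c],len(k),k[:,2].max().round(0) if len(k) else 0,
          np.percentile(k,[2,50,98],axis=0).round(0).tolist() if len(k) else 0)
E
python3 b.py
```

```text
top 1510 [ 537.1 -184.8  190.2] [[ 499. -224.  186.]
 [ 577. -145.  193.]]
0.9 [212, 273, 34, 30] 662 50.0 [[545.0, 192.0, 24.0], [573.0, 220.0, 28.0], [603.0, 250.0, 45.0]]
0.82 [179, 331, 19, 18] 271 47.0 [[430.0, 276.0, 19.0], [447.0, 291.0, 27.0], [466.0, 311.0, 45.0]]
0.72 [253, 263, 29, 25] 428 47.0 [[570.0, 110.0, 23.0], [592.0, 132.0, 27.0], [616.0, 155.0, 46.0]]
0.56 [162, 287, 38, 32] 958 52.0 [[510.0, 299.0, 24.0], [542.0, 331.0, 30.0], [576.0, 368.0, 47.0]]
side 1842 [ 1198.7 -1369.6   189.5] [[  417. -2149.   180.]
 [ 1977.  -146.   198.]]
0.88 [327, 316, 25, 25] 349 49.0 [[571.0, 108.0, 19.0], [594.0, 140.0, 28.0], [617.0, 158.0, 47.0]]
0.79 [397, 379, 16, 22] 275 47.0 [[434.0, 284.0, 19.0], [451.0, 303.0, 28.0], [467.0, 315.0, 45.0]]
0.57 [335, 346, 26, 29] 609 49.0 [[547.0, 194.0, 20.0], [576.0, 228.0, 29.0], [603.0, 253.0, 47.0]]
0.56 [351, 392, 33, 39] 1089 52.0 [[513.0, 301.0, 20.0], [545.0, 342.0, 31.0], [576.0, 371.0, 48.0]]
```

View pics/top0c.png

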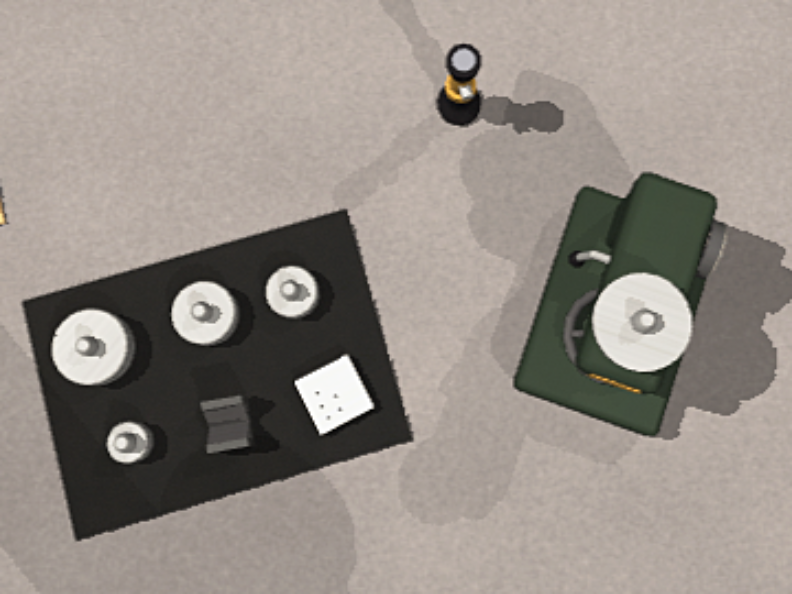

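Call:
play_rows([
  [24,-18,-4],
  [24,-18,-4],
  [24,-18,-4],
  [24,-18,-4],
  [24,-18,-4],
  [24,-18,-4],
  [24,-18,-4],
  [24,-18,-4],
], yaw=[0,0,0,0,0,0,0,0], gripper=0.3)

```text
t: 1.87
ee_pos: [369.3, 454.7, 190.7]
orientation: [0.447, 3.109, 0.0]
ft_force: [0.4, 0.4, -0.6]
width: 61.3
grasp_force: 0.0
```

Call:
play_rows([
  [25,-18,-4],
  [25,-18,-4],
  [25,-18,-4],
  [25,-17,-4],
  [25,-17,-4],
  [25,-17,-4],
  [25,-16,-4],
  [0,0,0],
], yaw=[0,0,0,0,0,0,0,0])

```text
t: 2.53
ee_pos: [546.9, 331.8, 162.1]
orientation: [0.452, 3.107, -0.0]
ft_force: [-0.9, -0.2, 0.1]
width: 61.4
grasp_force: 0.0
```

```bash
cat > w.py <<'E'
# wrist look: knob/spigot tops near expected height hk (z of tip), prints centre by depth
import sys
from h import *
name,x,y,zt=sys.argv[1],*map(float,sys.argv[2:5]); n=sys.argv[5] if len(sys.argv)>5 else "wrist"
o=ctrl.get_obs(); p=shot(n); save(p,name); C=cloud(p)
print("tcp",o["ee_pos"].round(1),o["orientation"].round(3),"w",round(o["width"],1),"f",o["ft_force"].round(1),"cam",p["W"][:3,3].round(0))
near=np.hypot(C[...,0]-x,C[...,1]-y)<25
for lo,hi,l in [(-5,4,"tip"),(-14,4,"knob"),(-30,-13,"disc")]:
    r=near if l!="disc" else np.hypot(C[...,0]-x,C[...,1]-y)<60
    m=r&(C[...,2]>zt+lo)&(C[...,2]<zt+hi)
    m=m.astype(np.uint8)
    if m.sum()>20:
        k=C[m>0]; pc=np.percentile(k,[1,50,99],axis=0)
        uv,rad=cv2.minEnclosingCircle(np.argwhere(m)[:,::-1].astype(np.float32))
        print(l,m.sum(),"mean",k.mean(0).round(1),"mid",((pc[0]+pc[2])/2).round(1),"ext",(pc[2]-pc[0]).round(1),"uv",np.round(uv,0),round(rad,1))
E
python3 w.py w1 543 334 48
```

```text
tcp [546.9 331.8 162.1] [ 0.452  3.107 -0.   ] w 61.4 f [-0.9 -0.2  0.1] cam [474. 355. 325.]
tip 383 mean [543.  335.4  46.9] mid [543.6 335.   46.5] ext [15.8 16.3  6.8] uv [317. 226.] 11.8
knob 556 mean [542.  335.7  44.9] mid [543.2 335.4  42.1] ext [18.5 18.6 15.4] uv [318. 224.] 13.5
disc 6515 mean [541.9 335.8  30.4] mid [543.  335.4  28.8] ext [71.6 70.9  6.9] uv [318. 220.] 47.8
```

Call:
play_rows([
  [-4,3.5,-20],
  [0,0,-25],
  [0,0,-25],
  [0,0,-25],
  [0,0,-20],
  [0,0,-10],
  [0,0,-4],
  [0,0,0],
], yaw=[0,0,0,0,0,0,0,0])

```text
t: 3.25
ee_pos: [538.4, 338.5, 33.2]
orientation: [-0.446, -3.109, 0.001]
ft_force: [-0.7, -0.1, -0.0]
width: 61.4
grasp_force: 0.0
```

Call:
play_rows([
  [0,0,0],
  [0,0,0],
  [0,0,0],
  [0,0,0],
  [0,0,0],
  [0,0,0],
  [0,0,0],
  [0,0,0],
], yaw=[0,0,0,0,0,0,0,0], gripper=1)

```text
t: 3.92
ee_pos: [538.8, 337.1, 33.9]
orientation: [-0.447, -3.109, 0.003]
ft_force: [-1.7, -4.4, 5.3]
width: 18.8
grasp_force: 30.0
```

Call:
play_rows([
  [0,0,0],
  [0,0,0],
  [0,0,0],
  [4,-3,0],
  [0,0,-2],
  [0,0,-1.5],
  [0,0,0],
  [0,0,0],
], yaw=[0,0,0,0,0,0,0,0], gripper=0.5)

```text
t: 4.58
ee_pos: [543.7, 335.2, 30.4]
orientation: [0.447, 3.109, 0.0]
ft_force: [0.5, -1.3, 3.6]
width: 43.7
grasp_force: 1.8
```

Call:
play_rows([
  [0,0,0],
  [0,0,0],
  [0,0,0],
  [0,0,0],
  [0,0,0],
  [0,0,0],
  [0,0,0],
  [0,0,0],
], yaw=[0,0,0,0,0,0,0,0], gripper=1)

```text
t: 5.25
ee_pos: [543.4, 335.5, 30.4]
orientation: [0.447, 3.109, 0.001]
ft_force: [0.1, 2.1, 5.2]
width: 18.8
grasp_force: 30.6
```

Call:
play_rows([
  [0,0,5],
  [0,0,20],
  [0,0,33],
  [0,0,35],
  [0,0,35],
  [0,0,35],
  [0,0,35],
  [0,0,24],
], yaw=[0,0,0,0,0,0,0,0])

```text
t: 5.92
ee_pos: [542.5, 334.7, 253.8]
orientation: [-0.447, -3.109, 0.001]
ft_force: [1.3, 0.1, -7.3]
width: 18.6
grasp_force: 30.1
```

Call:
play_rows([
  [0,-10,4],
  [0,-20,0],
  [0,-30,0],
  [0,-35,0],
  [0,-35,0],
  [0,-35,0],
  [0,-35,0],
  [0,-35,0],
], yaw=[0,0,0,0,0,0,0,0])

```text
t: 6.58
ee_pos: [540.4, 97.5, 253.0]
orientation: [-0.446, -3.104, 0.003]
ft_force: [0.9, -0.3, -7.7]
width: 19.0
grasp_force: 30.2
```

Call:
play_rows([
  [0,-35,0],
  [0,-35,0],
  [0,-35,0],
  [0,-35,0],
  [0,-35,0],
  [0,-30,0],
  [-3,-20,0],
  [-3,-15,0],
], yaw=[0,0,0,0,0,0,0,0])

```text
t: 7.25
ee_pos: [534.3, -142.1, 253.0]
orientation: [-0.45, -3.103, -0.0]
ft_force: [-0.1, 0.3, -7.8]
width: 18.7
grasp_force: 30.0
```

Call:
play_rows([
  [0,-10,0],
  [0,0,0],
  [0,0,0],
  [0,0,0],
  [0,0,0],
], yaw=[0,0,0,0,0])

```text
t: 7.67
ee_pos: [536.9, -148.9, 255.6]
orientation: [-0.446, -3.109, -0.001]
ft_force: [1.0, 0.0, -7.1]
width: 18.9
grasp_force: 30.0
```

```bash
cat > c.py <<'E'
from h import *
o=ctrl.get_obs(); print(o["ee_pos"].round(1),o["orientation"].round(3),o["ft_force"].round(1),o["width"])
p=shot("side"); cv2.imwrite("pics/s1.png",cv2.resize(p["pixels"][80:280,240:460,::-1],None,fx=3,fy=3))
p=shot("wrist"); save(p,"w2")
for q in models.landmark_of(p,"load_plate")[:1]: print("lp",q,onplane(p,q["location"],190).round(1))
cv2.imwrite("pics/c1.png",np.hstack([cv2.resize(cv2.imread("pics/s1.png"),(400,364)),cv2.resize(cv2.imread("pics/w2.png"),(400,364))]))
E
python3 c.py
```

```text
[ 536.9 -148.9  255.6] [-4.460e-01 -3.109e+00 -1.000e-03] [ 1.   0.  -7.1] 18.873526136083058
```

View pics/c1.png

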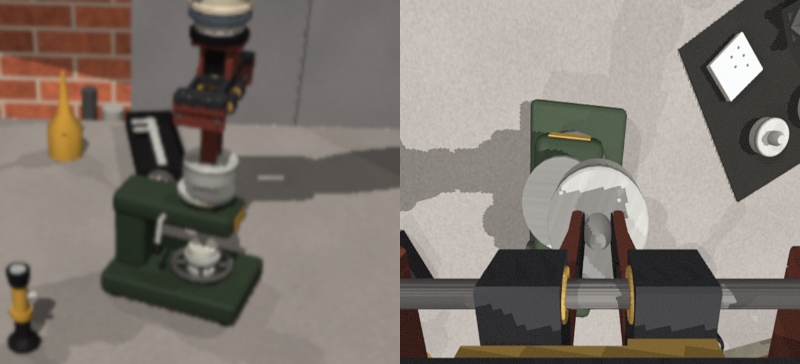

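Call:
play_rows([
  [1,-12,0],
  [0,-12,0],
  [0,-8,0],
  [0,-3,-6],
  [0,0,-6],
  [0,0,0],
  [0,0,0],
  [0,0,0],
], yaw=[0,0,0,0,0,0,0,0])

```text
t: 8.48
ee_pos: [538.0, -184.6, 243.9]
orientation: [-0.447, -3.109, -0.0]
ft_force: [-1.1, 0.5, -7.6]
width: 19.0
grasp_force: 30.0
```

```bash
cat > d.py <<'E'
from h import *
from scipy.optimize import least_squares
# fit circle centres (known radius) to the plate and disc rims seen from cameras
import sys
zu=float(sys.argv[1])  # underside height of held weight
t=float(sys.argv[2]); rw=float(sys.argv[3]); zl=float(sys.argv[4]); rl=float(sys.argv[5])
def fit(k,r,full):
    f=lambda c:np.hypot(k[:,0]-c[0],k[:,1]-c[1])-r
    return least_squares(f,[538,-184],loss="soft_l1").x.round(1)
print(ctrl.get_obs()["ee_pos"].round(1))
for n in ["side","top"]:
    p=shot(n); C=cloud(p); near=np.hypot(C[...,0]-538,C[...,1]+184)<60
    m=near&(C[...,2]>zu+4)&(C[...,2]<zu+t-4); k=C[m]
    print(n,"held wall",len(k),fit(k,rw,0) if len(k)>15 else "")
    m=near&(C[...,2]>zl-12)&(C[...,2]<zl-2); k=C[m]
    print(n,"lower",len(k),fit(k,rl,0) if len(k)>15 else "")
E
python3 d.py 217 26 38 190 42
```

```text
[ 538.  -184.6  243.9]
side held wall 181 [ 538.3 -185.7]
side lower 39 [ 538.3 -187.6]
top held wall 53 [ 538.2 -184.5]
top lower 18 [ 538.  -186.2]
```

Call:
play_rows([
  [0,-1,-4],
  [0,0,-4],
  [0,0,-4],
  [0,0,-3],
  [0,0,-3],
  [0,0,-2],
  [0,0,0],
  [0,0,0],
], yaw=[0,0,0,0,0,0,0,0])

```text
t: 9.25
ee_pos: [538.1, -185.9, 224.0]
orientation: [-0.447, -3.109, -0.0]
ft_force: [0.3, 0.2, -7.0]
width: 18.7
grasp_force: 30.0
```

Call:
play_rows([
  [0,0,-2],
  [0,0,-1.5],
  [0,0,-1],
  [0,0,-1],
  [0,0,-0.5],
  [0,0,0],
  [0,0,0],
], yaw=[0,0,0,0,0,0,0])

```text
t: 9.83
ee_pos: [538.2, -185.9, 218.2]
orientation: [-0.447, -3.11, 0.0]
ft_force: [-0.2, 0.1, -7.6]
width: 19.2
grasp_force: 30.0
```

Call:
play_rows([
  [0,0,-0.5],
  [0,0,-0.5],
  [0,0,-0.5],
  [0,0,0],
  [0,0,0],
], yaw=[0,0,0,0,0])

```text
t: 10.25
ee_pos: [538.1, -185.9, 216.6]
orientation: [-0.447, -3.109, 0.0]
ft_force: [-0.3, 0.8, -8.5]
width: 18.8
grasp_force: 30.0
```

Call:
play_rows([
  [0,0,-0.5],
  [0,0,-0.5],
  [0,0,0],
  [0,0,0],
], yaw=[0,0,0,0])

```text
t: 10.58
ee_pos: [538.3, -185.9, 216.4]
orientation: [0.447, 3.109, -0.0]
ft_force: [-3.6, 1.5, 2.2]
width: 19.2
grasp_force: 31.8
```

Call:
play_rows([
  [0,0,0],
  [0,0,0],
  [0,0,0],
  [0,0,3],
  [0,0,10],
  [0,0,25],
  [0,0,35],
  [0,0,20],
], yaw=[0,0,0,0,0,0,0,0], gripper=0.5)

```text
t: 11.25
ee_pos: [539.1, -186.2, 312.4]
orientation: [0.447, 3.106, -0.001]
ft_force: [0.1, 0.3, 0.4]
width: 44.1
grasp_force: 0.0
```

Call:
play_rows([
  [0,30,0],
  [4,40,0],
  [4,40,0],
  [4,40,0],
  [4,40,0],
  [4,40,0],
  [4,40,-20],
  [4,40,-35],
], yaw=[0,0,0,0,0,0,0,0])

```text
t: 11.92
ee_pos: [567.1, 115.5, 266.0]
orientation: [0.445, 3.103, 0.004]
ft_force: [0.4, -0.3, 0.5]
width: 43.7
grasp_force: 0.0
```

Call:
play_rows([
  [4,40,-10],
  [4,40,0],
  [4,18,-30],
  [0,0,-35],
  [0,0,-30],
  [0,0,0],
  [0,0,0],
  [0,0,0],
], yaw=[0,0,0,0,0,0,0,0])

```text
t: 12.58
ee_pos: [578.2, 210.7, 159.7]
orientation: [0.448, 3.108, 0.002]
ft_force: [-0.9, -0.2, 0.2]
width: 43.8
grasp_force: 0.0
```

```bash
python3 w.py w3 574 222 46; python3 w.py t3 538 -185 234 top;python3 w.py s3 538 -185 234 side
```

```text
tcp [578.2 210.7 159.7] [4.480e-01 3.108e+00 2.000e-03] w 43.8 f [-0.9 -0.2  0.2] cam [505. 233. 322.]
tip 395 mean [574.4 222.5  44.9] mid [575.  222.4  44.5] ext [15.8 16.2  6.8] uv [328. 223.] 11.8
knob 563 mean [573.6 222.5  43. ] mid [574.9 222.3  40.5] ext [18.8 18.5 14.8] uv [328. 222.] 13.7
disc 4517 mean [573.4 222.7  28.3] mid [574.5 222.4  26.4] ext [60.6 59.6  7.8] uv [327. 217.] 40.5
tcp [578.6 210.8 160.3] [4.480e-01 3.106e+00 3.000e-03] w 44.0 f [0.6 0.2 0.3] cam [ 462.   -0. 1015.]
tip 70 mean [ 537.4 -184.8  232.8] mid [ 537.9 -185.2  232.6] ext [16.1 14.7  7.1] uv [416. 274.] 5.0
knob 109 mean [ 537.4 -184.   230.3] mid [ 539.7 -184.4  228.2] ext [22.4 21.3 15.8] uv [411. 274.] 10.4
disc 1319 mean [ 537.3 -184.3  215.9] mid [ 537.7 -184.9  214.1] ext [70.7 72.3 10.5] uv [414. 275.] 21.6
tcp [578.7 210.7 160.4] [4.480e-01 3.106e+00 3.000e-03] w 43.8 f [ 0.2  0.4 -0.6] cam [599. 915. 812.]
```

Call:
play_rows([
  [-3.5,11.6,-20],
  [0,0,-30],
  [0,0,-30],
  [0,0,-25],
  [0,0,-15],
  [0,0,-8],
  [0,0,-3],
  [0,0,0],
], yaw=[0,0,0,0,0,0,0,0])

```text
t: 13.4
ee_pos: [574.2, 222.1, 28.6]
orientation: [0.448, 3.109, 0.001]
ft_force: [-0.0, 0.2, -0.7]
width: 43.9
grasp_force: 0.0
```

Call:
play_rows([
  [0,0,0],
  [0,0,0],
  [0,0,0],
  [0,0,0],
  [0,0,0],
  [0,0,0],
  [0,0,0],
], yaw=[0,0,0,0,0,0,0], gripper=1)

```text
t: 13.98
ee_pos: [574.7, 222.1, 28.4]
orientation: [0.447, 3.107, 0.001]
ft_force: [-0.1, -3.4, 8.3]
width: 18.7
grasp_force: 30.8
```

Call:
play_rows([
  [0,0,5],
  [0,0,20],
  [0,0,35],
  [0,0,38],
  [0,0,38],
  [0,0,38],
  [0,0,38],
  [0,-10,32],
], yaw=[0,0,0,0,0,0,0,0])

```text
t: 14.65
ee_pos: [573.3, 213.2, 273.6]
orientation: [0.446, 3.109, 0.002]
ft_force: [1.3, 0.7, -4.2]
width: 18.5
grasp_force: 30.8
```

Call:
play_rows([
  [-4,-25,4],
  [-4,-35,0],
  [-4,-38,0],
  [-4,-38,0],
  [-4,-38,0],
  [-4,-38,0],
  [-4,-38,0],
  [-4,-38,0],
], yaw=[0,0,0,0,0,0,0,0])

```text
t: 15.32
ee_pos: [540.3, -77.4, 274.6]
orientation: [-0.447, -3.109, -0.0]
ft_force: [1.1, -0.1, -4.9]
width: 19.0
grasp_force: 30.7
```

Call:
play_rows([
  [-4,-38,0],
  [0,-30,0],
  [0,-22,0],
  [0,-14,0],
  [0,-6,0],
  [0,0,0],
  [0,0,0],
  [0,0,0],
], yaw=[0,0,0,0,0,0,0,0])

```text
t: 15.98
ee_pos: [537.4, -184.5, 274.6]
orientation: [-0.445, -3.109, -0.001]
ft_force: [0.5, -0.0, -5.8]
width: 18.9
grasp_force: 30.6
```

```bash
python3 d.py 247 24 32 216 38; python3 -c "
from h import *
p=shot('side'); cv2.imwrite('pics/s4.png',cv2.resize(p['pixels'][80:280,240:460,::-1],None,fx=3,fy=3,interpolation=cv2.INTER_CUBIC))"
```

```text
[ 537.4 -184.5  274.6]
side held wall 126 [ 538.2 -185.7]
side lower 100 [ 538.5 -187.2]
top held wall 42 [ 537.5 -184.5]
top lower 42 [ 538.4 -185.9]
```

View pics/s4.png

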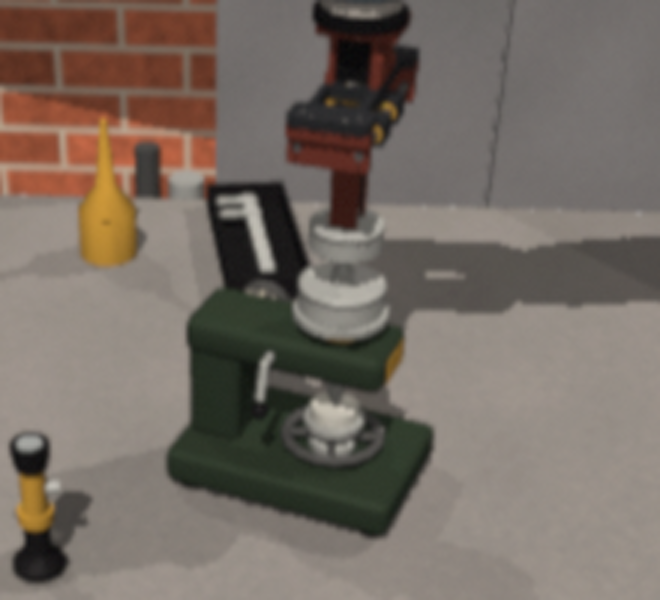

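Call:
play_rows([
  [0.5,-1.3,-6],
  [0,0,-6],
  [0,0,-5],
  [0,0,-4],
  [0,0,-4],
  [0,0,-3],
  [0,0,0],
  [0,0,0],
], yaw=[0,0,0,0,0,0,0,0])

```text
t: 16.8
ee_pos: [537.9, -187.2, 246.5]
orientation: [-0.448, -3.109, -0.0]
ft_force: [0.6, 0.3, -5.7]
width: 18.5
grasp_force: 30.6
```

Call:
play_rows([
  [0,0,-1.5],
  [0,0,-1],
  [0,0,-1],
  [0,0,-0.5],
  [0,0,0],
  [0,0,0],
], yaw=[0,0,0,0,0,0])

```text
t: 17.3
ee_pos: [538.0, -187.2, 242.8]
orientation: [0.447, 3.109, -0.0]
ft_force: [0.7, -0.8, -5.4]
width: 18.7
grasp_force: 30.6
```

Call:
play_rows([
  [0,1,0],
  [0,0,-0.5],
  [0,0,-0.5],
  [0,0,-0.5],
  [0,0,-0.4],
  [0,0,0],
  [0,0,0],
], yaw=[0,0,0,0,0,0,0])

```text
t: 17.88
ee_pos: [538.0, -186.2, 240.8]
orientation: [-0.447, -3.11, -0.0]
ft_force: [0.3, 0.4, -5.6]
width: 19.0
grasp_force: 30.6
```

Call:
play_rows([
  [0,0,-0.4],
  [0,0,-0.4],
  [0,0,-0.4],
  [0,0,0],
  [0,0,0],
], yaw=[0,0,0,0,0])

```text
t: 18.3
ee_pos: [538.1, -186.2, 240.4]
orientation: [0.447, 3.109, -0.0]
ft_force: [-3.7, 1.2, 5.1]
width: 18.6
grasp_force: 32.7
```

Call:
play_rows([
  [0,0,0],
  [0,0,0],
  [0,0,0],
  [0,0,3],
  [0,0,10],
  [0,0,25],
  [0,0,35],
  [0,0,10],
], yaw=[0,0,0,0,0,0,0,0], gripper=0.5)

```text
t: 18.97
ee_pos: [539.8, -186.8, 327.7]
orientation: [0.447, 3.104, -0.002]
ft_force: [0.8, -0.7, 1.1]
width: 43.8
grasp_force: 0.0
```

Call:
play_rows([
  [5,25,0],
  [7,38,0],
  [7,38,0],
  [7,38,0],
  [7,38,0],
  [7,38,0],
  [7,38,0],
  [7,30,-25],
], yaw=[0,0,0,0,0,0,0,0])

```text
t: 19.63
ee_pos: [594.7, 100.0, 302.2]
orientation: [0.445, 3.102, 0.005]
ft_force: [1.5, 0.4, -0.2]
width: 44.1
grasp_force: 0.0
```

Call:
play_rows([
  [1,22,-30],
  [0,14,-35],
  [0,0,-35],
  [0,0,-30],
  [0,0,-10],
  [0,0,0],
  [0,0,0],
  [0,0,0],
], yaw=[0,0,0,0,0,0,0,0])

```text
t: 20.3
ee_pos: [594.5, 132.9, 159.8]
orientation: [0.448, 3.106, 0.002]
ft_force: [-0.9, 0.3, -0.0]
width: 44.4
grasp_force: 0.0
```

```bash
python3 w.py w5 593 132.5 45; python3 w.py t5 538 -186 258 top
```

```text
tcp [594.5 132.9 159.8] [4.480e-01 3.106e+00 2.000e-03] w 44.4 f [-0.9  0.3 -0. ] cam [521. 155. 322.]
tip 384 mean [593.6 133.5  43.9] mid [594.2 133.3  43.5] ext [15.5 16.   6.9] uv [315. 230.] 12.1
knob 553 mean [592.8 133.8  42. ] mid [594.1 133.4  39.5] ext [18.8 18.5 14.7] uv [315. 229.] 13.5
disc 2770 mean [592.4 133.9  27.2] mid [593.8 133.5  23.6] ext [49.4 48.8 11.4] uv [315. 224.] 32.8
tcp [594.6 132.9 160. ] [4.480e-01 3.106e+00 2.000e-03] w 44.1 f [0.2 0.1 0.4] cam [ 462.   -0. 1015.]
tip 79 mean [ 537.6 -185.   256.3] mid [ 537.5 -185.1  256.8] ext [15.9 16.   7.4] uv [419. 272.] 5.5
knob 117 mean [ 537.3 -184.3  254.2] mid [ 537.7 -185.9  252.5] ext [19.2 19.4 15.9] uv [420. 274.] 12.3
disc 963 mean [ 537.  -184.3  240. ] mid [ 537.7 -185.   237.4] ext [60.1 60.6 12.8] uv [417. 273.] 18.7
```

Call:
play_rows([
  [-0.6,0.5,-20],
  [0,0,-30],
  [0,0,-30],
  [0,0,-26],
  [0,0,-15],
  [0,0,-8],
  [0,0,-3],
  [0,0,0],
], yaw=[0,0,0,0,0,0,0,0])

```text
t: 21.07
ee_pos: [592.7, 133.2, 27.5]
orientation: [0.448, 3.109, -0.0]
ft_force: [0.6, -0.2, 0.1]
width: 43.4
grasp_force: 0.0
```

Call:
play_rows([
  [0,0,0],
  [0,0,0],
  [0,0,0],
  [0,0,0],
  [0,0,0],
  [0,0,0],
  [0,0,0],
], yaw=[0,0,0,0,0,0,0], gripper=1)

```text
t: 21.65
ee_pos: [593.8, 133.2, 27.4]
orientation: [0.447, 3.107, 0.001]
ft_force: [-1.3, -3.0, 7.1]
width: 18.6
grasp_force: 30.7
```

Call:
play_rows([
  [0,0,5],
  [0,0,20],
  [0,0,35],
  [0,0,40],
  [0,0,40],
  [0,0,40],
  [0,0,40],
  [0,-10,38],
], yaw=[0,0,0,0,0,0,0,0])

```text
t: 22.32
ee_pos: [591.9, 124.4, 286.3]
orientation: [0.446, 3.109, 0.002]
ft_force: [1.0, 0.1, -3.0]
width: 19.0
grasp_force: 30.8
```

Call:
play_rows([
  [-8,-25,12],
  [-8,-35,0],
  [-8,-38,0],
  [-8,-38,0],
  [-8,-38,0],
  [-8,-38,0],
  [-8,-35,0],
  [0,-28,0],
], yaw=[0,0,0,0,0,0,0,0])

```text
t: 22.98
ee_pos: [534.4, -153.8, 295.8]
orientation: [-0.449, -3.108, 0.0]
ft_force: [0.7, -0.3, -3.8]
width: 18.8
grasp_force: 30.8
```

Call:
play_rows([
  [0,-20,0],
  [0,-10,0],
  [0,-4,0],
  [0,0,0],
  [0,0,0],
  [0,0,0],
  [0,0,0],
], yaw=[0,0,0,0,0,0,0])

```text
t: 23.57
ee_pos: [536.5, -184.5, 295.6]
orientation: [-0.445, -3.11, -0.0]
ft_force: [0.6, -0.2, -2.8]
width: 19.3
grasp_force: 30.8
```

```bash
python3 d.py 273 23 26 240 32
```

```text
[ 536.5 -184.5  295.6]
side held wall 119 [ 537.3 -185.1]
side lower 90 [ 538.5 -187.2]
top held wall 36 [ 536.7 -184.6]
top lower 43 [ 538.  -186.6]
```

Call:
play_rows([
  [1.2,-1.6,-6],
  [0,0,-6],
  [0,0,-5],
  [0,0,-4],
  [0,0,-3],
  [0,0,-2],
  [0,0,0],
  [0,0,0],
], yaw=[0,0,0,0,0,0,0,0])

```text
t: 24.33
ee_pos: [537.6, -187.3, 269.6]
orientation: [-0.448, -3.109, -0.0]
ft_force: [0.5, 0.1, -3.1]
width: 19.0
grasp_force: 30.8
```

Call:
play_rows([
  [0,0,-1.5],
  [0,0,-1],
  [0,0,-1],
  [0,0,-0.5],
  [0,0,0],
  [0,0,0],
], yaw=[0,0,0,0,0,0])

```text
t: 24.83
ee_pos: [537.6, -187.3, 265.6]
orientation: [-0.447, -3.11, 0.0]
ft_force: [0.2, -0.3, -3.2]
width: 18.9
grasp_force: 30.8
```

Call:
play_rows([
  [0.4,1,0],
  [0,0,-0.5],
  [0,0,-0.5],
  [0,0,-0.4],
  [0,0,-0.4],
  [0,0,0],
  [0,0,0],
], yaw=[0,0,0,0,0,0,0])

```text
t: 25.42
ee_pos: [538.0, -186.3, 263.8]
orientation: [-0.447, -3.11, 0.0]
ft_force: [-0.1, 0.4, -3.1]
width: 18.7
grasp_force: 30.8
```

Call:
play_rows([
  [0,0,-0.4],
  [0,0,-0.3],
  [0,0,0],
  [0,0,0],
  [0,0,0],
], yaw=[0,0,0,0,0])

```text
t: 25.83
ee_pos: [538.1, -186.3, 263.4]
orientation: [0.447, 3.109, -0.0]
ft_force: [-1.5, -0.0, -1.0]
width: 18.8
grasp_force: 31.4
```

Call:
play_rows([
  [0,0,-0.4],
  [0,0,0],
  [0,0,0],
  [0,0,0],
], yaw=[0,0,0,0])

```text
t: 26.17
ee_pos: [538.1, -186.3, 263.3]
orientation: [0.447, 3.109, -0.0]
ft_force: [-3.8, 0.9, 4.5]
width: 19.1
grasp_force: 32.6
```

Call:
play_rows([
  [0,0,0],
  [0,0,0],
  [0,0,0],
  [0,0,3],
  [0,0,10],
  [0,0,25],
  [0,0,30],
  [0,0,8],
], yaw=[0,0,0,0,0,0,0,0], gripper=0.5)

```text
t: 26.83
ee_pos: [539.7, -186.8, 343.4]
orientation: [0.447, 3.104, -0.002]
ft_force: [0.8, -0.3, 0.5]
width: 43.8
grasp_force: 0.0
```

Call:
play_rows([
  [0,25,0],
  [-8,38,0],
  [-8,38,0],
  [-8,38,0],
  [-8,38,0],
  [-8,38,0],
  [-8,38,0],
  [-8,38,0],
], yaw=[0,0,0,0,0,0,0,0])

```text
t: 27.5
ee_pos: [481.1, 106.4, 338.8]
orientation: [0.448, 3.109, 0.0]
ft_force: [0.9, 0.1, -0.5]
width: 43.7
grasp_force: 0.0
```

Call:
play_rows([
  [-8,38,0],
  [-8,38,0],
  [-8,38,0],
  [-8,35,0],
  [-2,25,-25],
  [0,15,-35],
  [0,0,-38],
  [0,0,-35],
], yaw=[0,0,0,0,0,0,0,0])

```text
t: 28.17
ee_pos: [447.4, 294.8, 204.2]
orientation: [0.444, 3.11, 0.001]
ft_force: [0.3, -0.0, -0.5]
width: 44.1
grasp_force: 0.0
```

Call:
play_rows([
  [0,0,-30],
  [0,0,-15],
  [0,0,0],
  [0,0,0],
  [0,0,0],
  [0,0,0],
], yaw=[0,0,0,0,0,0])

```text
t: 28.67
ee_pos: [449.0, 294.3, 162.4]
orientation: [0.447, 3.107, 0.003]
ft_force: [-0.1, 0.7, 0.7]
width: 44.1
grasp_force: 0.0
```

```bash
python3 w.py w6 448 294 44; python3 w.py t6 538 -186 281 top
```

```text
tcp [449.  294.3 162.4] [4.470e-01 3.107e+00 3.000e-03] w 44.1 f [-0.1  0.7  0.7] cam [376. 316. 325.]
tip 376 mean [447.3 296.8  42.9] mid [447.9 296.5  42.4] ext [15.8 16.   6.7] uv [316. 228.] 11.5
knob 540 mean [446.5 296.9  41. ] mid [447.9 296.5  38.1] ext [18.8 18.6 15.1] uv [316. 226.] 13.3
disc 1431 mean [445.6 297.1  26. ] mid [447.8 296.5  22.3] ext [38.4 37.8 14. ] uv [316. 222.] 25.4
tcp [449.  294.3 162.4] [4.470e-01 3.107e+00 3.000e-03] w 43.6 f [-0.5  0.2  0.5] cam [ 462.   -0. 1015.]
tip 72 mean [ 537.8 -185.2  279.9] mid [ 538.  -186.1  279.8] ext [15.  14.1  7.3] uv [423. 270.] 5.4
knob 118 mean [ 537.3 -184.4  277.3] mid [ 537.9 -185.7  275.6] ext [19.  18.5 15.7] uv [422. 271.] 6.3
disc 650 mean [ 537.1 -184.3  262.9] mid [ 538.  -185.4  260.1] ext [49.4 49.6 13. ] uv [420. 272.] 15.8
```

Call:
play_rows([
  [-1,2,-20],
  [0,0,-30],
  [0,0,-30],
  [0,0,-28],
  [0,0,-15],
  [0,0,-9],
  [0,0,-3.5],
  [0,0,0],
], yaw=[0,0,0,0,0,0,0,0])

```text
t: 29.43
ee_pos: [447.3, 295.9, 25.4]
orientation: [0.447, 3.109, 0.0]
ft_force: [-0.2, 0.3, 1.2]
width: 43.9
grasp_force: 0.0
```

Call:
play_rows([
  [0,0,0],
  [0,0,0],
  [0,0,0],
  [0,0,0],
  [0,0,0],
  [0,0,0],
  [0,0,0],
], yaw=[0,0,0,0,0,0,0], gripper=1)

```text
t: 30.02
ee_pos: [447.6, 296.0, 26.3]
orientation: [0.447, 3.108, 0.001]
ft_force: [-1.2, -1.2, 7.6]
width: 19.3
grasp_force: 30.6
```

Call:
play_rows([
  [0,0,5],
  [0,0,20],
  [0,0,35],
  [0,0,40],
  [0,0,40],
  [0,0,40],
  [0,0,40],
  [0,0,40],
], yaw=[0,0,0,0,0,0,0,0])

```text
t: 30.68
ee_pos: [446.3, 295.3, 287.6]
orientation: [0.447, 3.11, 0.0]
ft_force: [0.6, 0.3, -2.8]
width: 18.9
grasp_force: 30.5
```

Call:
play_rows([
  [0,-10,34],
  [8,-30,0],
  [8,-38,0],
  [8,-38,0],
  [8,-38,0],
  [8,-38,0],
  [8,-38,0],
  [8,-38,0],
], yaw=[0,0,0,0,0,0,0,0])

```text
t: 31.35
ee_pos: [502.5, 25.9, 319.6]
orientation: [0.447, 3.109, 0.0]
ft_force: [0.6, -0.3, -2.1]
width: 18.7
grasp_force: 30.5
```

Call:
play_rows([
  [8,-38,0],
  [8,-38,0],
  [8,-38,0],
  [8,-38,0],
  [2,-28,0],
  [0,-20,0],
  [0,-10,0],
  [0,-4,0],
], yaw=[0,0,0,0,0,0,0,0])

```text
t: 32.02
ee_pos: [536.5, -187.4, 319.1]
orientation: [-0.45, -3.109, -0.0]
ft_force: [-0.0, 0.5, -1.8]
width: 19.2
grasp_force: 30.5
```

Call:
play_rows([
  [0,0,0],
  [0,0,0],
  [0,0,0],
  [0,0,0],
], yaw=[0,0,0,0])

```text
t: 32.35
ee_pos: [537.1, -185.1, 319.4]
orientation: [0.445, 3.11, 0.0]
ft_force: [-0.1, -0.2, -1.8]
width: 18.7
grasp_force: 30.5
```

```bash
python3 d.py 296 22 20 263 26
```

```text
[ 537.1 -185.1  319.4]
side held wall 86 [ 537.3 -186.1]
side lower 73 [ 538.9 -187.6]
top held wall 7 
top lower 37 [ 538.2 -186.3]
```

Call:
play_rows([
  [1.1,-1,-6],
  [0,0,-6],
  [0,0,-5],
  [0,0,-4],
  [0,0,-4],
  [0,0,-3],
  [0,0,0],
  [0,0,0],
], yaw=[0,0,0,0,0,0,0,0])

```text
t: 33.12
ee_pos: [538.1, -187.3, 291.1]
orientation: [-0.447, -3.109, -0.0]
ft_force: [0.8, -0.3, -1.1]
width: 18.7
grasp_force: 30.5
```

Call:
play_rows([
  [0,0,-1.2],
  [0,0,-1],
  [0,0,-0.7],
  [0,0,-0.5],
  [0,0,0],
  [0,0,0],
], yaw=[0,0,0,0,0,0])

```text
t: 33.62
ee_pos: [538.1, -187.3, 287.9]
orientation: [0.447, 3.109, -0.0]
ft_force: [-0.2, -0.3, -1.6]
width: 18.7
grasp_force: 30.5
```

Call:
play_rows([
  [0,1,0],
  [0,0,-0.6],
  [0,0,-0.5],
  [0,0,-0.5],
  [0,0,-0.4],
  [0,0,0],
  [0,0,0],
], yaw=[0,0,0,0,0,0,0])

```text
t: 34.2
ee_pos: [538.1, -186.3, 285.8]
orientation: [-0.447, -3.11, -0.0]
ft_force: [0.2, -0.1, -2.3]
width: 18.9
grasp_force: 30.5
```

Call:
play_rows([
  [0,0,-0.4],
  [0,0,-0.3],
  [0,0,0],
  [0,0,0],
  [0,0,0],
], yaw=[0,0,0,0,0])

```text
t: 34.62
ee_pos: [538.2, -186.3, 285.4]
orientation: [0.447, 3.109, -0.0]
ft_force: [-0.5, -0.2, 1.3]
width: 18.8
grasp_force: 31.1
```

Contact; a touch more, then release and retreat.

Call:
play_rows([
  [0,0,-0.3],
  [0,0,0],
  [0,0,0],
  [0,0,0],
], yaw=[0,0,0,0])

```text
t: 34.95
ee_pos: [538.2, -186.3, 285.4]
orientation: [0.447, 3.109, -0.0]
ft_force: [-2.0, 0.6, 5.6]
width: 18.8
grasp_force: 32.1
```

Call:
play_rows([
  [0,0,0],
  [0,0,0],
  [0,0,0],
  [0,0,3],
  [0,0,10],
  [0,0,25],
  [0,0,30],
  [0,0,10],
], yaw=[0,0,0,0,0,0,0,0], gripper=0.5)

```text
t: 35.62
ee_pos: [539.4, -186.7, 367.1]
orientation: [0.447, 3.105, -0.002]
ft_force: [0.7, -0.7, 0.4]
width: 43.8
grasp_force: 0.0
```

Call:
play_rows([
  [0,20,0],
  [0,35,0],
  [0,35,0],
  [0,35,0],
  [0,25,0],
  [0,0,0],
  [0,0,0],
  [0,0,0],
], yaw=[0,0,0,0,0,0,0,0])

```text
t: 36.28
ee_pos: [538.1, -36.7, 362.7]
orientation: [-0.447, -3.11, 0.001]
ft_force: [1.5, -0.5, 0.8]
width: 44.1
grasp_force: 0.0
```

```bash
python3 w.py t7 538 -186 303 top; python3 -c "
from h import *
p=shot('side'); cv2.imwrite('pics/s7.png',cv2.resize(p['pixels'][80:280,240:460,::-1],None,fx=3,fy=3,interpolation=cv2.INTER_CUBIC))"
```

```text
tcp [538.1 -36.7 362.7] [-4.47e-01 -3.11e+00  1.00e-03] w 44.1 f [ 1.5 -0.5  0.8] cam [ 462.   -0. 1015.]
```

View pics/s7.png

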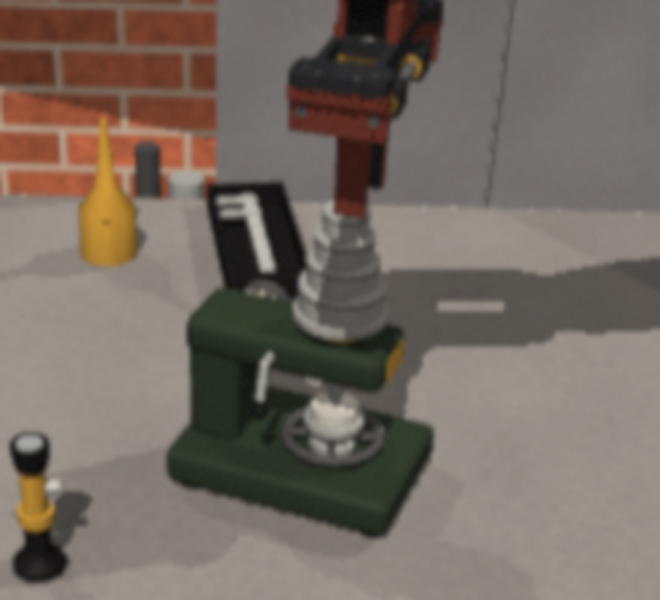

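The side picture (tip of the stack near pixel 345,210) shows all four weights nested evenly in a stepped stack, with the gripper clear in front of it.

```bash
python3 -c "
from h import *
print(ticket.close_job())"
```

```text
the job is handed in; nothing more can be done
None
```

All four weights are nested on the load plate, largest at the bottom and smallest on top. Each was lowered to contact before release, the job was handed in with the arm clear of the stack, and no verdict came back.

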